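# Seat the juice cup on the citrus press with its lip to the notch

## Task

Stand the small steel cup that has a pouring lip on the round steel plate of the wooden citrus press, in the middle of the plate, and turned so that its lip faces the notch cut in the board's edge, so the juice will run off there. Set it down rather than dropping it, and leave it standing upright.

Things in the scene. Friction and masses are not known exactly. Their poses are not given: they have to be found in the camera images.
- juice_cup: Loose straight-sided round steel cup, open on top, 50 mm outside diameter, 60 mm tall, wall 3 mm, about 130 g, standing on the trolley top (height 0); the only one with a pouring lip. A same-size plain cup and an hourglass jigger (44 mm across, 85 mm tall) stand 90 mm or more away, centre to centre. Origin: centre of the foot's underside. z up its axis, x towards the lip.
- juice_cup_lip (a point): Outer end of the cup's pouring lip, 52.5 mm from the cup's axis along its x and 53 mm above its foot. The lip is an open steel trough 20 mm wide, jutting out of the wall between 50 and 60 mm above the foot; nothing else sticks out of the cup. Axes as the cup's.
- press_plate (a point): Where the cup goes: centre of the top face of the round steel plate, 68 mm across, in the fixed wooden press's board. Face 32 mm above the trolley top, 2 mm above the board. z up, x towards the notch. Board edges: 65 mm off along +x, -x and +y, 220 mm along -y. Nothing rises from the board within 140 mm; beyond, along -y, stand a 115 mm high post and the open lever.
- press_notch (a point): Middle of the open notch cut through the board's long edge, 30 mm wide and 25 mm deep, 52.5 mm from the plate's centre along its x, at the height of the board's top. Axes as the plate's.
Things that resemble listed ones, but are neither listed nor needed, are in the scene too. What is shaped like the juice_cup but green is not meant.

How it is judged (in metres and radians):
At the end, for the whole second after the job is handed in: The lipped cup stands still and upright (within 5 degrees) on the press's plate: foot within 4 mm of the plate's height, axis within 15 mm of its centre, lip within 15 degrees of the direction from plate centre to notch and its end within 30 mm of the notch's middle (horizontal distance between juice_cup and press_plate below 0.015 m and z of juice_cup in the frame of press_plate between -0.004 and 0.004 m and angle between juice_cup's own z axis and vertical below 0.1 rad and angle between the x axis of juice_cup and the x axis of press_plate, either way round below 0.262 rad and horizontal distance between juice_cup_lip and press_notch below 0.03 m and linear speed of juice_cup below 0.02 m/s and angular speed of juice_cup below 0.2 rad/s); the robot touches nothing.
It fails at once if the cup is dropped (falls free, out of the fingers, faster than 0.6 m/s, about 18 mm of fall) (linear speed of juice_cup above 0.6 m/s and contact force between the fingers and juice_cup below 0.01 N).
It also fails if it takes over 32 s, if anything falls off the work surface, if the arm or the gripper's body presses on something with over 40 N, if the wrist force passes 120 N, or if a joint passes its speed limit or range.

## Robot

A 7-joint arm with a two-finger parallel gripper is mounted at the origin on the work surface. World frame = base frame: x ahead of the robot, y to its left, z up, the work surface at z = 0. Lengths are in mm, angles in rad, forces in N, time in s.
With the tool pointing down it reaches from about 350 to 900 mm from the base axis. Payload 19.9 kg.
Tool frame: the origin (TCP) lies on the centre line of the jaws, within the pads' length; the fingertips stand 19 mm ahead of it and the grasp point (between the pads) is the TCP; z points along the fingers, y is the line along which they close (so a half turn about z gives the same grasp; the last joint's range is limited). The gripper opens to 85 mm and grips with 20 to 120 N. Pads are 22 mm wide; open, the fingers measure 114 mm over their backs; the gripper's body (76 mm by 85 mm) begins 54 mm behind the grasp point. The pads swing forward as they close: fully open they stand 13 mm farther back than shut.
Start: joints at [-1.157, 0.417, -0.01, 1.614, 0.005, 1.111, -0.053], TCP at [275.1, 561.177, 212.96] pointing down, gripper open.
Joint ranges: [-2.81, 2.81], [-0.39, 2.02], [-1.27, 1.25], [0.06, 2.57], [-1.19, 4.33], [0.19, 2], [-2.82, 2.82]. Speed limits (rad/s): [1.89, 1.89, 2.39, 2.39, 3.01, 3.01, 3.01].

## Interface

Orientations are given as a unit quaternion [x, y, z, w].
In Python, from workcell import monitor, viewer, r gives the robot as it stands. The module is installed in compiled form; this text tells all that it offers.
- The arm moves only by the tool drive_tool, never from a script. Its argument "motion" is a list of rows, each a list of 3 entries, a list of its own where there are three numbers: the turn, a rotation vector about the tool's x, y, z in units of 5 degrees (1.0 is 5 degrees), then the shift along the tool's x, y, z in units of 30 mm (1.0 is 30 mm), then the gripper command: -1 is shut, 1 is fully open, values between are in proportion. In form: [[[wx, wy, wz], [dx, dy, dz], fingers], ...]. A call has 1 to 12 rows; each row is the pose to reach, as a shift and turn from the pose commanded when the call began, along the tool's axes at that moment; what a row does not reach only later rows make up. A row lasts 1/12 s, in which the tool goes at most 41.7 mm and 7.16 degrees, less where a joint would pass 70% of its speed; a pose out of reach is approached as far as the arm can. A call with a gripper value outside its range is refused whole. The fingers move at their own pace and stop on an object; "squeeze" is the grip in N (left out, the last holds). Time passes only in rows, so rows that repeat a pose let the fingers close. It gives the time, the measured TCP pose, the force, the opening and the grip force at its end, in the units of the state.
- monitor.get_obs(): the state, without advancing time (a new reading comes with each control period).
- viewer.snapshot(name): name is "scene" or "top"; returns a dict with "image" (400x640x3 uint8, red, green, blue), "depth" (400x640 float32, mm along the optical axis (not along the pixel's ray), 0 where there is no reading), "fovy" (degrees; the focal length in pixels is half the picture's height over the tangent of half this angle, whatever the lens; pixels are square), "cx", "cy" (the principal point, pixels), "k1" (the pictures are not rectified: a ray, as slopes to the right and down, at radius r is drawn at 1 + k1 r^2 times it, then the intrinsics apply), "R" (3x3) and "t" (3): a world point X has camera coordinates R X + t. Camera axes: x right, y down, z forward; pixel columns grow to the right and rows downward; lengths in mm; the calibration is good to about 2 mm. A picture is of the moment at which its call begins.
- r.job_done(): hands the job in; it is judged then, once.
The state is a dict: "time_s": time; "qpos": joint angles; "joint_velocities": joint speeds; "effort": joint torques, N m; "tcp_pos": TCP position; "eef_rot": TCP orientation; "wrist_force": force on the tool from outside, world axes, zero at the start; "moment": the same for the moment, N m; "opening": finger opening in mm; "grasp_force": force on a finger pad.
Only numpy, scipy, OpenCV 4.12 (cv2) and the standard library are available. Lean on these libraries where they do the work, as an engineer would, in place of code of your own. Each camera call takes 0.05 s, during which the arm holds its last target. There are 200 camera calls.

## Working session

There is one attempt and no reset: what is moved stays moved. The work goes in short steps, Python scripts to look and compute and a tool call to move; the robot and the scene stay as the last step left them, time stands still between calls to the robot, and variables do not carry over. Pictures are saved under pics/ and viewed, at most 10 in all, crops included, and the job is handed in when it is done.

Besides the shell and the picture viewer there is one more tool, called after "Emit:" in YAML: its name, and indented under it one key for each argument. drive_tool: Moves the arm, as the interface text tells. Its arguments: {"type":"object","properties":{"motion":{"type":"array","items":{"type":"array"}},"squeeze":{"type":"number"}},"required":["motion"]}

```bash
mkdir -p pics
cat > h.py <<'E'
import numpy as np, cv2, pickle
from workcell import monitor, viewer, r
def snap(n,f):
    s=viewer.snapshot(n); cv2.imwrite(f'pics/{f}.png',s['image'][:,:,::-1]); pickle.dump(s,open(f'pics/{f}.pkl','wb')); return s
def load(f): return pickle.load(open(f'pics/{f}.pkl','rb'))
def K(s):
    f=200/np.tan(np.radians(s['fovy'])/2); return np.array([[f,0,s['cx']],[0,f,s['cy']],[0,0,1.]])
def ray(s,u,v):
    p=cv2.undistortPoints(np.array([[[u,v]]],float),K(s),np.array([s['k1'],0,0,0.]) ,None,None)[0,0] if 0 else None
    k=K(s); d=np.array([(u-s['cx'])/k[0,0],(v-s['cy'])/k[0,0]]); x=d.copy()
    for _ in range(50): x=d/(1+s['k1']*(x@x))
    return x
def atz(s,u,v,z):
    R=np.array(s['R']);t=np.array(s['t']);c=-R.T@t;d=R.T@np.append(ray(s,u,v),1); return c+d*(z-c[2])/d[2]
def atd(s,u,v):
    z=s['depth'][int(v),int(u)]; R=np.array(s['R']); return R.T@(np.append(ray(s,u,v),1)*z-np.array(s['t']))
def crop(f,x0,y0,x1,y1,k):
    im=cv2.imread(f'pics/{f}.png')[y0:y1,x0:x1]; cv2.imwrite(f'pics/{f}_c{x0}_{y0}.png',cv2.resize(im,None,fx=k,fy=k,interpolation=cv2.INTER_CUBIC))
E
python3 - <<'E'
from h import *
a=snap('top','top0');b=snap('scene','scene0')
for s in(a,b): print(s['fovy'],s['cx'],s['cy'],s['k1'],-np.array(s['R']).T@np.array(s['t']))
print(monitor.get_obs())
E
```

```text
55.07494767444992 320.0862735043011 195.2257016489608 -0.09041701654632685 [458.65712141  64.50288402 888.20707042]
55.684633555995276 317.3881871370072 198.0888485386761 -0.01732637911289412 [1045.97150888 -197.31778003  560.80588666]
{'time_s': 0.1, 'qpos': array([-1.15652895,  0.4178894 , -0.01030227,  1.6141275 ,  0.00473467,
        1.11069405, -0.05301387]), 'joint_velocities': array([-0.00078881, -0.00134912, -0.00037498, -0.00088636,  0.00094267,
       -0.00092518,  0.00059122]), 'effort': array([ 2.16367131e-03, -8.65829444e+01,  6.81110378e-01, -4.35631514e+01,
        1.93321053e-02,  4.95218643e-03, -1.03000507e-04]), 'tcp_pos': array([274.96547729, 560.88994881, 212.43269836]), 'eef_rot': array([ 2.25912049e-01,  9.74147548e-01, -5.43930147e-04, -6.61081431e-05]), 'wrist_force': array([ 0.75513429, -0.32561758,  1.07400539]), 'moment': array([-0.02587858,  0.0020232 , -0.01702262]), 'grasp_force': 0.0, 'opening': 85.67249530984907}
```

View pics/top0.png

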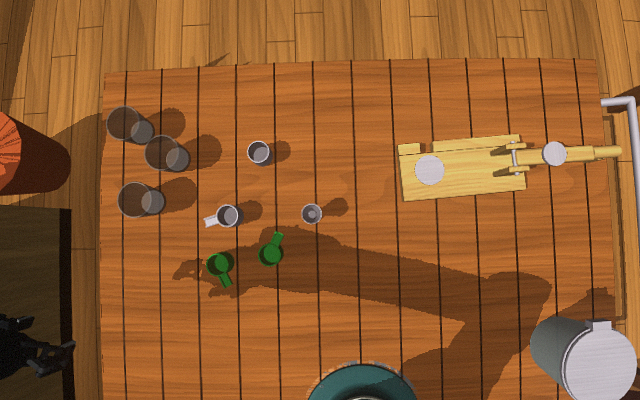

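View pics/scene0.png

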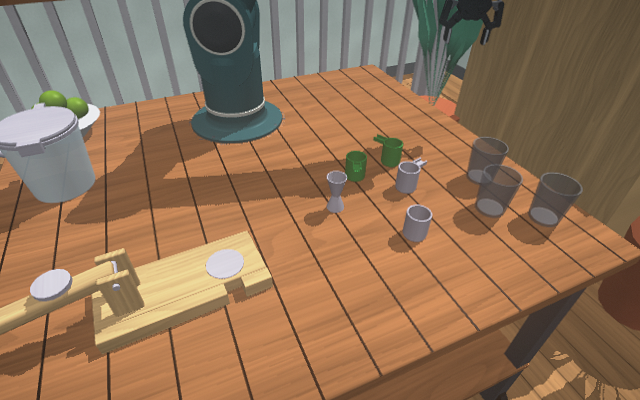

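Top view candidates: steel cup at (228,216) with a lip pointing left to (207,222); plain steel cup at (260,152) without a lip; jigger at (312,213); two green lipped cups at (220,264) and (271,253), which are excluded. The cup at (228,216) is the only steel one with a lip. The plate is at (430,170), with the notch at about (426,147). I'll confirm both in enlarged crops.

Run:
```python
from h import *
a=cv2.imread('pics/top0.png')
l=cv2.resize(a[185:285,190:290],None,fx=5,fy=5,interpolation=cv2.INTER_CUBIC)[:, :400*2]
rr=cv2.resize(a[125:225,380:440+0],None,fx=5,fy=5,interpolation=cv2.INTER_CUBIC)
cv2.imwrite('pics/c1.png',np.hstack([l,rr]))
s=load('top0')
for n,u,v,z in [('cuprim',228,216,60),('lip',207,222,55),('plate',430,170,32),('notch',426,147,30),('plain',260,152,60),('jig',312,213,85),('g1',220,264,60),('g2',271,253,60)]: print(n,atz(s,u,v,z).round(1),atd(s,u,v).round(1))
```

```text
cuprim [479.4 283.5  60. ] [480.8 298.    5.1]
lip [467.5 332.   55. ] [467.5 331.7  55.9]
plate [ 571.5 -166.9   32. ] [ 571.6 -167.2   31.1]
notch [ 624.6 -161.    30. ] [ 630.6 -169.2   -1. ]
plain [618.2 211.2  60. ] [629.3 221.3   2.6]
jig [480.6  98.9  85. ] [481.8 100.7  43.5]
g1 [375.7 302.6  60. ] [370.1 318.7   4. ]
g2 [397.4 190.6  60. ] [393.2 199.2   3.1]
```

View pics/c1.png

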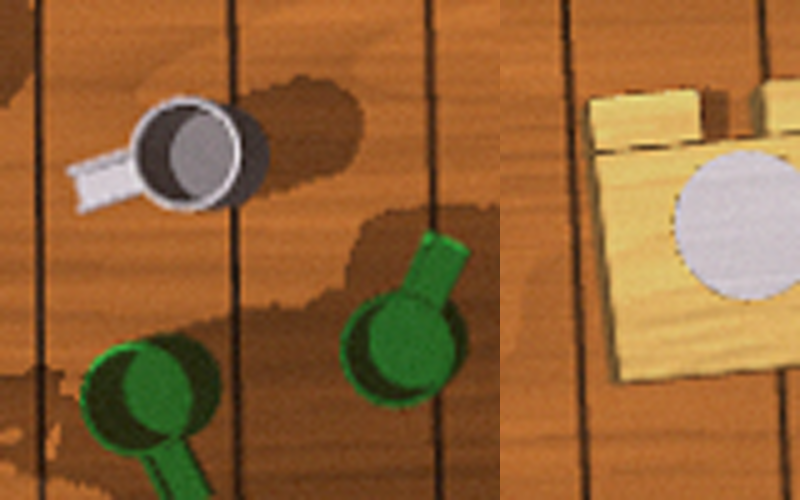

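The crop shows the grey cup with its rim centred near (227.1,215.4) and lip end at (204.7,222.6). Both neighbours below it are green. The plate is centred at (429.5,169.8), and the notch lies between columns 420 and 431, near row 148. The two views agree on heights: the lip reads 55.9 mm and the plate 31.1 mm.

Run:
```python
from h import *
s=load('top0')
P=lambda u,v,z:atz(s,u,v,z)
c=P(227.1,215.4,60); l=P(204.7,222.6,56); p=P(429.5,169.8,32)
n=(P(420.0,147.5,30)+P(431.2,147,30))/2
e0=P(398.6,154.6,30);e1=P(403.3,200.8,30)
e2=P(526,188,30)
ang=lambda d:np.degrees(np.arctan2(d[1],d[0]))
print('cup',c,'lip d',np.linalg.norm((l-c)[:2]),ang(l-c)); print('plate',p,'notch',n,np.linalg.norm((n-p)[:2]),ang(n-p),'edge',ang(e0-e1),ang(e1-e2)-90)
# second view check
b=load('scene0')
print('scene plate',atz(b,225,264,32),'cup rim',atz(b,408.5,168,60),'notch',atz(b,232,287,30))
from scipy.spatial.transform import Rotation as Ro
o=monitor.get_obs(); R=Ro.from_quat(o['eef_rot']).as_matrix(); print(R.round(4))
d=np.array([c[0],c[1],130])-o['tcp_pos']; print('units',R.T@d/30,'turn units',(ang(R[:,1])-(ang(l-c)-90))/5)
```

```text
cup [480.79825427 285.47919397  60.        ] lip d 53.38261454574715 105.78793020032177
plate [ 571.97713895 -165.82021035   32.        ] notch [ 624.03889604 -160.11209007   30.        ] 52.373745222824375 6.256993092972026 edge 3.3394673392073537 4.27092183862581
scene plate [ 575.16731557 -165.53477464   32.        ] cup rim [483.42549469 282.79211261  60.        ] notch [ 627.92819165 -166.06829508   30.        ]
[[-8.979e-01  4.401e-01 -4.000e-04]
 [ 4.401e-01  8.979e-01 -1.000e-03]
 [-1.000e-04 -1.100e-03 -1.000e+00]]
units [-10.20111649  -5.22043319   2.75463963] turn units 9.619806142504348
```

The sizes check out: lip to cup axis measures 53.4 mm (given 52.5), and notch to plate measures 52.4 mm (given 52.5). The cup is near (481.5,284.5) with its lip at 105.8°. The plate is near (573,-166) with the notch direction at about 5°. Next move is to a point above the cup.

Emit:
drive_tool:
  motion:
    - [[0,0,0.8],[-0.8,-0.4,0.2],1]
    - [[0,0,1.8],[-1.8,-0.9,0.5],1]
    - [[0,0,2.8],[-2.9,-1.5,0.8],1]
    - [[0,0,3.8],[-4.0,-2.1,1.1],1]
    - [[0,0,4.8],[-5.1,-2.6,1.4],1]
    - [[0,0,5.8],[-6.2,-3.2,1.7],1]
    - [[0,0,6.8],[-7.3,-3.8,2.0],1]
    - [[0,0,7.8],[-8.4,-4.3,2.3],1]
    - [[0,0,8.8],[-9.4,-4.8,2.5],1]
    - [[0,0,9.6],[-10.2,-5.25,2.75],1]
    - [[0,0,9.6],[-10.2,-5.25,2.75],1]
    - [[0,0,9.6],[-10.2,-5.25,2.75],1]
  squeeze: 30

```text
time_s: 1.1
tcp_pos: [480.9, 283.6, 129.9]
eef_rot: [0.604, 0.797, -0.001, 0.0]
wrist_force: [-0.1, 1.0, -0.4]
opening: 85.3
grasp_force: 0.0
```

Run:
```python
from h import *
from scipy.spatial.transform import Rotation as Ro
o=monitor.get_obs(); R=Ro.from_quat(o['eef_rot']).as_matrix(); print(o['time_s'],o['tcp_pos'],R.round(3).tolist(),o['qpos'].round(2))
print(R.T@(np.array([481.5,284.5,34])-o['tcp_pos'])/30, np.degrees(np.arctan2(R[1,1],R[0,1])))
snap('top','top1'); snap('scene','scene1')
a=cv2.imread('pics/scene1.png')[100:280,300:540];b=cv2.imread('pics/top1.png')[130:310,130:330]
cv2.imwrite('pics/c2.png',cv2.resize(np.hstack([a,b]),None,fx=1.8,fy=1.8))
```

```text
1.1 [480.90176158 283.579312   129.89488126] [[-0.271, 0.962, -0.001], [0.962, 0.271, -0.001], [-0.001, -0.001, -1.0]] [-0.8   0.4   0.26  1.86 -0.13  0.89 -0.2 ]
[0.0271711  0.03110441 3.19643875] 15.746915400770687
```

View pics/c2.png

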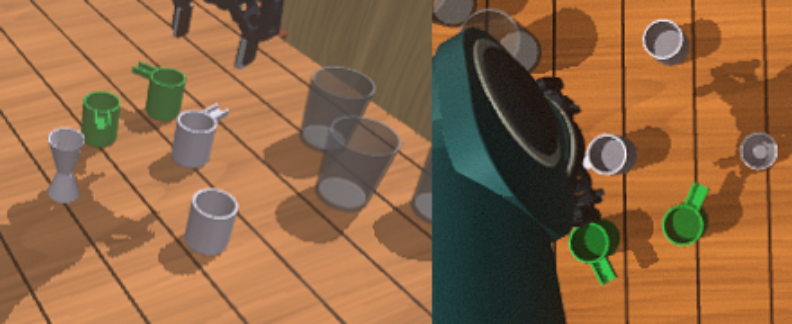

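The gripper hangs above the grey lipped cup (crop (193,138) in the scene view, (607,155) from the top), with the lip pointing across the jaws. The green cups are clear of the fingers. Next I descend and grip.

Emit:
drive_tool:
  motion:
    - [[0,0,0],[0,0,0.3],1]
    - [[0,0,0],[0,0,0.8],1]
    - [[0,0,0],[0,0.03,1.4],1]
    - [[0,0,0],[0.03,0.03,2.0],1]
    - [[0,0,0],[0.03,0.03,2.5],1]
    - [[0,0,0],[0.03,0.03,2.9],1]
    - [[0,0,0],[0.03,0.03,3.1],1]
    - [[0,0,0],[0.03,0.03,3.2],1]
    - [[0,0,0],[0.03,0.03,3.2],1]
    - [[0,0,0],[0.03,0.03,3.2],0.5]
    - [[0,0,0],[0.03,0.03,3.2],0.3]
    - [[0,0,0],[0.03,0.03,3.2],0.2]
  squeeze: 30

```text
time_s: 2.2
tcp_pos: [481.5, 286.4, 35.1]
eef_rot: [0.603, 0.798, 0.0, 0.0]
wrist_force: [0.9, -0.7, 0.2]
opening: 52.1
grasp_force: 0.0
```

Emit:
drive_tool:
  motion:
    - [[0,0,0],[0,0,0],0]
    - [[0,0,0],[0,0,0],-0.2]
    - [[0,0,0],[0,0,0],-0.5]
    - [[0,0,0],[0,0,0],-1]
    - [[0,0,0],[0,0,0],-1]
    - [[0,0,0],[0,0,0],-1]
    - [[0,0,0],[0,0,0],-1]
    - [[0,0,0],[0,0,0],-1]
  squeeze: 30

```text
time_s: 2.87
tcp_pos: [481.7, 286.5, 35.5]
eef_rot: [0.603, 0.798, 0.001, 0.0]
wrist_force: [-2.5, -0.1, 9.2]
opening: 48.0
grasp_force: 29.3
```

Emit:
drive_tool:
  motion:
    - [[0,0,0],[0,0,-0.1],-1]
    - [[0,0,0],[0,0,-0.3],-1]
    - [[0,0,0],[0,0,-0.6],-1]
    - [[0,0,0],[0,0,-1.0],-1]
    - [[0,0,0],[0,0,-1.5],-1]
    - [[0,0,0],[0,0,-2.0],-1]
    - [[0,0,0],[0,0,-2.5],-1]
    - [[0,0,0],[0,0,-2.9],-1]
    - [[0,0,0],[0,0,-3.2],-1]
    - [[0,0,0],[0,0,-3.3],-1]
    - [[0,0,0],[0,0,-3.3],-1]
  squeeze: 40

```text
time_s: 3.78
tcp_pos: [481.4, 286.3, 134.2]
eef_rot: [0.603, 0.798, 0.001, 0.0]
wrist_force: [-0.3, 0.3, -1.1]
opening: 47.1
grasp_force: 41.2
```

Run:
```python
from h import *
from scipy.spatial.transform import Rotation as Ro
o=monitor.get_obs(); R=Ro.from_quat(o['eef_rot']).as_matrix(); print(o['time_s'],o['tcp_pos'],o['opening'],o['grasp_force'],R.round(3).tolist(),o['qpos'].round(2))
print(R.T@(np.array([573,-166,134])-o['tcp_pos'])/30, np.degrees(np.arctan2(R[1,1],R[0,1])))
snap('scene','scene2'); crop('scene2',340,60,500,180,5)
```

```text
3.7833 [481.38253595 286.3451735  134.24934212] 47.094589668268604 41.2176288664341 [[-0.274, 0.962, 0.001], [0.962, 0.274, 0.001], [0.0, 0.001, -1.0]] [-0.8   0.4   0.26  1.86 -0.13  0.9  -0.2 ]
[-1.53382730e+01 -1.18959393e+00  9.85852848e-04] 15.884529405932396
```

View pics/scene2_c340_60.png

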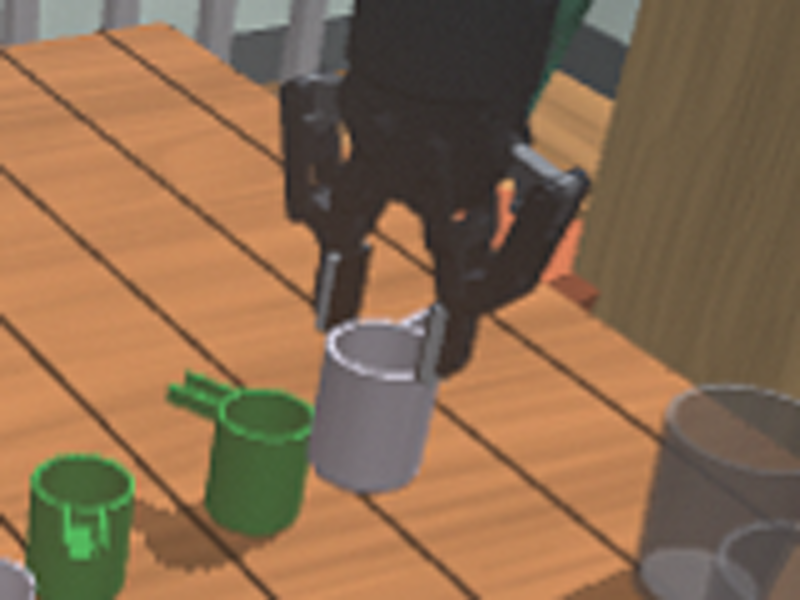

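The cup is held off the table, but only the upper part seems to be between the pads, and it looks off-centre. I'll measure the held cup from depth.

Run:
```python
from h import *
from scipy.optimize import least_squares
def cl(f,box):
    s=load(f);k=K(s)[0,0];u0,v0,u1,v1=box
    P=np.array([np.r_[atd(s,u,v),u,v,s['image'][v,u]] for v in range(v0,v1) for u in range(u0,u1) if s['depth'][v,u]>0]);return P
def fit(P):
    def res(q): # axis point at z=zc, tilt
        x,y,a,b=q; d=np.array([a,b,1])/np.sqrt(a*a+b*b+1); w=P[:,:3]-[x,y,P[:,2].mean()]
        return np.linalg.norm(np.cross(w,d),axis=1)-25
    m=P.mean(0); q=least_squares(res,[m[0]-18,m[1]+18,0,0],loss='soft_l1'); return q.x,P[:,2].mean(),np.abs(q.fun).mean()
# before: cup at scene0 wall below rim
for f,box in(('scene0',(399,176,418,190)),('scene2',(405,136,424,156))):
    P=cl(f,box); P=P[(abs(P[:,5]-P[:,7])<35)&(P[:,2]>(5 if f=='scene0' else 40))]
    print(f,len(P),P[:,:3].min(0),P[:,:3].max(0),fit(P))
s=load('scene2')
# projections of pads/TCP
o=monitor.get_obs()
def pr(X):
    c=np.array(s['R'])@X+np.array(s['t']);x=c[:2]/c[2];x=x*(1+s['k1']*(x@x));return (x*K(s)[0,0]+[s['cx'],s['cy']]-[340,60])*5
t=o['tcp_pos'];y=np.array([.962,.274,0]);x=np.array([-.274,.962,0])
for n,X in(('tcp',t),('pad+ bottom',t+25*y-[0,0,19]),('pad+',t+25*y),('pad- bottom',t-25*y-[0,0,19]),('foot exp',t-[0,0,35]),('rim exp',t+[0,0,25]),('lip exp',t+52*x+[0,0,20])):print(n,pr(X).round())
for u,v in((424,133),(406,116),(426,128),(432,130),(423,123)): print(u,v,atd(s,u,v).round(1),s['image'][v,u])
```

```text
scene0 254 [482.03067093 259.5314064    6.89982413] [508.45222548 300.68862753  54.75917694] (array([ 4.80755619e+02,  2.86562610e+02,  8.15246040e-03, -2.39308105e-02]), np.float64(32.00384299319665), np.float64(0.8528001612452811))
scene2 376 [477.19388645 260.09846989 102.89138718] [507.46825528 297.98223071 156.88738979] (array([ 4.80303257e+02,  2.86284230e+02, -9.87719462e-03, -1.12512822e-02]), np.float64(130.91933936995966), np.float64(0.8782749972511557))
tcp [374. 397.]
pad+ bottom [412. 459.]
pad+ [420. 421.]
pad- bottom [323. 411.]
foot exp [360. 465.]
rim exp [384. 346.]
lip exp [458. 320.]
424 133 [508.1 283.6 164.6] [98 94 95]
406 116 [456.6 270.7 180.9] [86 80 79]
426 128 [509.3 284.9 176.6] [107 104 105]
432 130 [516.3 295.5 173.5] [60 49 45]
423 123 [462.8 315.2 158.2] [199 197 214]
```

The held cup's axis fits at (480.3,286.3), within 1 mm of the TCP, upright to about 1°, with its foot about 35 mm below the TCP. The hold is good. I'll carry it across with extra height to clear the jigger, turning on the way.

Emit:
drive_tool:
  motion:
    - [[0,0,0.2],[-0.1,0,-0.1],-1]
    - [[0,0,0.6],[-0.4,0,-0.3],-1]
    - [[0,0,1.3],[-0.9,-0.1,-0.5],-1]
    - [[0,0,2.2],[-1.5,-0.1,-0.7],-1]
    - [[0,0,3.2],[-2.3,-0.2,-0.9],-1]
    - [[0,0,4.3],[-3.2,-0.2,-1.0],-1]
    - [[0,0,5.4],[-4.2,-0.3,-1.0],-1]
    - [[0,0,6.5],[-5.2,-0.4,-1.0],-1]
    - [[0,0,7.6],[-6.1,-0.5,-1.0],-1]
    - [[0,0,8.6],[-6.9,-0.5,-1.0],-1]
    - [[0,0,9.5],[-7.5,-0.6,-1.0],-1]
    - [[0,0,10],[-7.8,-0.6,-1.0],-1]
  squeeze: 40

```text
time_s: 4.83
tcp_pos: [527.9, 52.8, 163.7]
eef_rot: [0.886, 0.464, -0.0, 0.0]
wrist_force: [-0.2, -0.4, -0.4]
opening: 47.3
grasp_force: 41.2
```

Run:
```python
from h import *
from scipy.spatial.transform import Rotation as Ro
o=monitor.get_obs(); R=Ro.from_quat(o['eef_rot']).as_matrix(); print(o['time_s'],o['tcp_pos'],o['opening'],o['grasp_force'],o['qpos'].round(2))
print(R.T@(np.array([573,-166,134])-o['tcp_pos'])/30, (np.degrees(np.arctan2(R[1,1],R[0,1]))+85.1)/5)
```

```text
4.8333 [527.85232257  52.77760562 163.69182749] 47.260181660607046 41.236901096999645 [-0.6   0.34  0.54  1.91 -0.21  0.95 -0.57]
[-5.14197191  5.38478406  0.99518907] 10.088238091564232
```

Emit:
drive_tool:
  motion:
    - [[0,0,0.3],[-0.2,0.2,0],-1]
    - [[0,0,1.0],[-0.6,0.6,0],-1]
    - [[0,0,2.0],[-1.1,1.1,0],-1]
    - [[0,0,3.1],[-1.7,1.8,0],-1]
    - [[0,0,4.2],[-2.3,2.4,0],-1]
    - [[0,0,5.3],[-2.9,3.0,0.1],-1]
    - [[0,0,6.5],[-3.5,3.7,0.2],-1]
    - [[0,0,7.6],[-4.1,4.3,0.3],-1]
    - [[0,0,8.6],[-4.6,4.8,0.5],-1]
    - [[0,0,9.4],[-4.9,5.15,0.7],-1]
    - [[0,0,9.9],[-5.1,5.35,0.9],-1]
    - [[0,0,10.1],[-5.15,5.4,1.0],-1]

```text
time_s: 5.83
tcp_pos: [575.1, -163.9, 132.6]
eef_rot: [0.999, 0.045, -0.001, 0.0]
wrist_force: [0.1, -0.6, -1.1]
opening: 47.0
grasp_force: 41.3
```

Emit:
drive_tool:
  motion:
    - [[0,0,0],[0,0,0],-1]
    - [[0,0,0],[0,0,0],-1]
    - [[0,0,0],[0,0,0],-1]

```text
time_s: 6.08
tcp_pos: [575.6, -161.5, 133.8]
eef_rot: [0.999, 0.048, 0.0, -0.0]
wrist_force: [0.2, 0.8, -1.1]
opening: 47.0
grasp_force: 41.3
```

Run:
```python
from h import *
from scipy.spatial.transform import Rotation as Ro
o=monitor.get_obs(); R=Ro.from_quat(o['eef_rot']).as_matrix(); print(o['time_s'],o['tcp_pos'],o['opening'],o['grasp_force'],o['qpos'].round(2),o['wrist_force'])
print(R.T@(np.array([573,-166,67])-o['tcp_pos'])/30, np.degrees(np.arctan2(R[1,1],R[0,1])),R[:,2])
snap('scene','scene3');snap('top','top3')
a=cv2.imread('pics/scene3.png')[150:310,140:320];b=cv2.imread('pics/top3.png')[100:260,370:550]
cv2.imwrite('pics/c3.png',cv2.resize(np.hstack([a,b]),None,fx=2.2,fy=2.2,interpolation=cv2.INTER_CUBIC))
```

```text
6.0833 [ 575.55882577 -161.49237915  133.81463926] 47.046877469137634 41.2739235162735 [-0.32  0.55  0.73  1.77 -0.43  0.98 -0.89] [ 0.21744733  0.79449192 -1.11102259]
[-0.10020357  0.14228281  2.22705725] -84.46850849047576 [ 3.26764284e-04  4.60294973e-04 -9.99999841e-01]
```

View pics/c3.png

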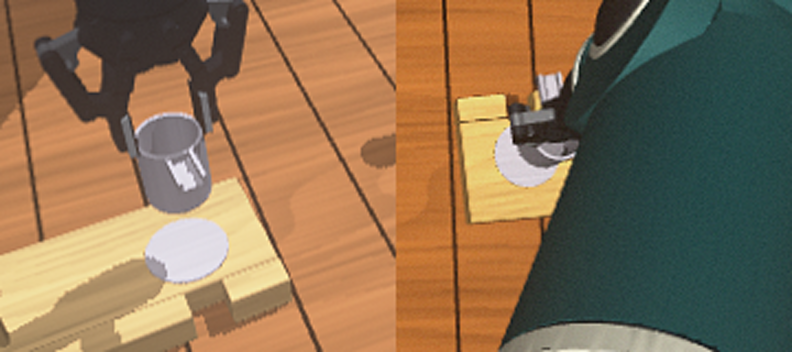

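The cup hangs upright above the plate, with its lip (scene crop (183,170)) pointing to the notch side. I'll measure its axis, lip direction and foot height, then lower it.

```bash
cat >> h.py <<'E'
from scipy.optimize import least_squares
def cup(f,box,zlo,zhi,guess):
    s=load(f);u0,v0,u1,v1=box
    P=np.array([atd(s,u,v) for v in range(v0,v1) for u in range(u0,u1) if s['depth'][v,u]>0])
    P=P[(P[:,2]>zlo)&(np.hypot(*(P[:,:2]-guess).T)<65)]
    W=P[(P[:,2]<zhi)&(np.hypot(*(P[:,:2]-guess).T)<32)]
    res=lambda q:np.linalg.norm(W[:,:2]-q[:2]-np.outer(W[:,2]-W[:,2].mean(),q[2:]),axis=1)-25
    q=least_squares(res,[*guess,0,0],loss='soft_l1').x
    L=P[np.hypot(*(P[:,:2]-q[:2]).T)>33]; L=L[L[:,2]>zhi]
    d=L[:,:2].mean(0)-q[:2]
    print('axis',q.round(3),'zmin',np.percentile(W[:,2],1).round(1),'n',len(W),len(L),'lip dir',np.degrees(np.arctan2(d[1],d[0])).round(1),'lip max r',np.percentile(np.hypot(*(L[:,:2]-q[:2]).T),98).round(1) if len(L) else 0,'topz',P[:,2].max().round(1))
E
python3 - <<'E'
from h import *
cup('scene3',(200,198,240,248),85,145,np.array([574,-163]))
E
```

```text
axis [ 5.75037e+02 -1.61088e+02  1.02000e-01  3.30000e-02] zmin 98.9 n 679 179 lip dir 11.4 lip max r 52.6 topz 184.1
```

Run:
```python
from h import *
s=load('scene3')
P=np.array([np.r_[atd(s,u,v),u,v] for v in range(198,250) for u in range(195,245)])
c=np.array([575.3,-161.3]); r=np.hypot(*(P[:,:2]-c).T)
L=P[(r>36)&(r<56)&(P[:,0]>c[0]+20)&(P[:,2]>140)&(P[:,2]<162)]
d=L[:,:2]-c; print(len(L),np.degrees(np.arctan2(*d.mean(0)[::-1])),L[r[(r>36)&(r<56)&(P[:,0]>c[0]+20)&(P[:,2]>140)&(P[:,2]<162)]>46][:,:2].mean(0))
W=P[(r<30)&(P[:,2]>95)&(P[:,2]<135)&(P[:,0]>c[0])]
q=least_squares(lambda q:np.linalg.norm(W[:,:2]-q[:2]-np.outer(W[:,2]-115,q[2:]),axis=1)-25,[*c,0,0],loss='soft_l1').x;print(q,W[:,2].min())
# plate and notch in this view
for u,v in((225,264),): print(atd(s,u,v))
B=np.array([np.r_[atd(s,u,v),s['image'][v,u]] for v in range(245,285) for u in range(195,260)])
pl=B[(abs(B[:,2]-32)<5)&(abs(B[:,3]-B[:,5])<40)]; print('plate x,y range',len(pl),np.percentile(pl[:,:2],[1,99],axis=0))
```

```text
138 6.08273123097087 [ 624.56469903 -156.21724991]
[ 5.73217683e+02 -1.61730936e+02  6.76920008e-03  6.03810503e-03] 98.04822692254346
[ 575.60760392 -165.56449758   32.49453058]
plate x,y range 875 [[ 538.26649122 -197.23244041]
 [ 604.29331146 -134.32473962]]
```

The lip is at about 6° against a target of about 5°. The cup axis is 4.5 mm off in y and the foot is about 66 mm above the plate. I'll lower it gently, correcting as it goes.

Emit:
drive_tool:
  motion:
    - [[0,0,0],[0,0.05,0.1],-1]
    - [[0,0,0],[-0.05,0.1,0.3],-1]
    - [[0,0,0],[-0.05,0.14,0.6],-1]
    - [[0,0,0],[-0.05,0.14,0.9],-1]
    - [[0,0,0],[-0.05,0.14,1.2],-1]
    - [[0,0,0],[-0.05,0.14,1.5],-1]
    - [[0,0,0],[-0.05,0.14,1.75],-1]
    - [[0,0,0],[-0.05,0.14,1.9],-1]
    - [[0,0,0],[-0.05,0.14,2.0],-1]
    - [[0,0,0],[-0.05,0.14,2.05],-1]
    - [[0,0,0],[-0.05,0.14,2.1],-1]
    - [[0,0,0],[-0.05,0.14,2.1],-1]

```text
time_s: 7.18
tcp_pos: [574.3, -166.9, 70.6]
eef_rot: [0.999, 0.047, 0.0, 0.0]
wrist_force: [-0.0, -0.6, -0.1]
opening: 47.1
grasp_force: 41.3
```

Emit:
drive_tool:
  motion:
    - [[0,0,0],[0,0,0.03],-1]
    - [[0,0,0],[0,0,0.06],-1]
    - [[0,0,0],[0,0,0.09],-1]
    - [[0,0,0],[0,0,0.1],-1]
    - [[0,0,0],[0,0,0.1],-1]

```text
time_s: 7.6
tcp_pos: [574.4, -167.0, 67.9]
eef_rot: [0.999, 0.047, 0.0, 0.0]
wrist_force: [-2.5, 0.5, 4.5]
opening: 47.0
grasp_force: 42.1
```

Contact: 4.5 N upward with the TCP at 67.9 mm, which puts the foot on the plate. I'll release slowly.

Emit:
drive_tool:
  motion:
    - [[0,0,0],[0,0,0],0.1]
    - [[0,0,0],[0,0,0],0.15]
    - [[0,0,0],[0,0,0],0.2]
    - [[0,0,0],[0,0,0],0.25]
    - [[0,0,0],[0,0,0],0.35]
    - [[0,0,0],[0,0,0],0.5]
    - [[0,0,0],[0,0,0],0.7]
    - [[0,0,0],[0,0,0],0.9]
    - [[0,0,0],[0,0,0],1]
    - [[0,0,0],[0,0,0],1]
    - [[0,0,0],[0,0,0],1]

```text
time_s: 8.52
tcp_pos: [574.3, -166.9, 67.5]
eef_rot: [0.999, 0.047, 0.0, 0.0]
wrist_force: [-0.1, 0.7, 0.3]
opening: 85.4
grasp_force: 0.0
```

Emit:
drive_tool:
  motion:
    - [[0,0,0],[0,0,-0.1],1]
    - [[0,0,0],[0,0,-0.3],1]
    - [[0,0,0],[0,0,-0.7],1]
    - [[0,0,0],[0,0,-1.2],1]
    - [[0,0,0],[0,0,-1.8],1]
    - [[0,0,0],[0,0,-2.5],1]
    - [[0,0,0],[0,0,-3.2],1]
    - [[0,0,0],[0,0,-3.8],1]
    - [[0,0,0],[0,0,-4.2],1]
    - [[0,0,0],[0,0,-4.4],1]
    - [[0,0,0],[0,0,-4.4],1]

```text
time_s: 9.43
tcp_pos: [574.7, -167.0, 200.9]
eef_rot: [0.999, 0.047, 0.001, 0.0]
wrist_force: [-0.2, -0.7, 0.0]
opening: 85.4
grasp_force: 0.0
```

Run:
```python
from h import *
o=monitor.get_obs(); print(o['time_s'],o['tcp_pos'],o['opening'],o['wrist_force'])
snap('scene','scene4');crop('scene4',150,190,310,310,5)
s=load('scene4')
P=np.array([np.r_[atd(s,u,v),u,v] for v in range(220,290) for u in range(195,260)])
c=np.array([573.5,-166.]); r=np.hypot(*(P[:,:2]-c).T)
W=P[(r<30)&(P[:,2]>36)&(P[:,2]<75)&(P[:,0]>c[0])]
q=least_squares(lambda q:np.linalg.norm(W[:,:2]-q[:2]-np.outer(W[:,2]-55,q[2:]),axis=1)-25,[*c,0,0],loss='soft_l1').x;print('axis',q)
L=P[(r>36)&(r<56)&(P[:,0]>c[0]+20)&(P[:,2]>76)&(P[:,2]<96)]
d=L[:,:2].mean(0)-q[:2]; print('lip',len(L),np.degrees(np.arctan2(d[1],d[0])))
T=P[(r<27)&(P[:,2]>86)];print('rim z',np.percentile(T[:,2],[50,95]),len(T))
```

```text
9.4333 [ 574.70115007 -167.000218    200.86278167] 85.35825050094093 [-0.19073692 -0.65112672  0.02919798]
axis [ 5.70500097e+02 -1.66744926e+02  4.72587380e-03  5.75367634e-03]
lip 115 5.562645345999474
rim z [90.12525818 91.91105467] 212
```

View pics/scene4_c150_190.png

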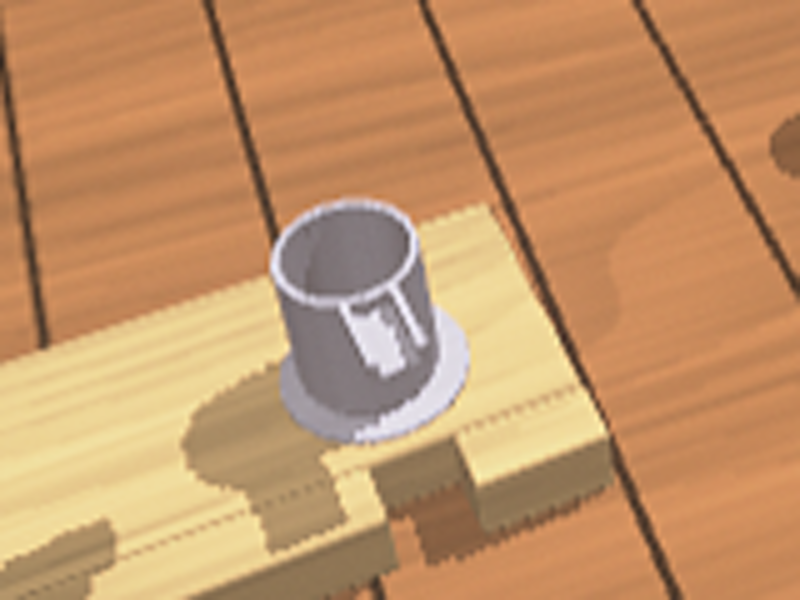

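The cup stands upright on the plate, in the middle, with its lip (crop (385,340)) facing the notch (430,470). It measures axis (570.5,-166.7), lip at 5.6° and rim at about 92 mm, all within tolerance, and the gripper is clear.

```bash
python3 -c "
from workcell import r
print(r.job_done())"
```

```text
the job is handed in; nothing more can be done
None
```

The lipped steel cup stands upright in the middle of the press plate with its lip towards the notch (axis within about 3 mm, lip within about 2°, by camera); I handed the job in after about 9.4 s of robot time, but no verdict came back.

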